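Charge the melting crucible with alloy ingots

TASK

Take the steel jug by its handle from under the low lamp, without knocking the lamp, and pour all seven alloy ingots into the crucible, tipping from low over its mouth so that they do not drop hard. Then stand the empty jug upright back on the rubber mat and swing the cover fully over the crucible. Leave the dental cast, the jar and the bottle where they are.

Things in the scene. Friction and masses are not known exactly. Their poses are not given: they have to be found in the camera images.
- jug: Open steel jug, 68 mm high, a cone 56 mm across at the foot and 94 mm at the mouth, wall 3 mm, about 0.2 kg, smooth (ingots slide on it from about 20 degrees of slope), flat black D-handle. Origin at the centre of its underside, z up through the mouth, handle at -x, pouring side +x. Stands on the mat under the lamp, handle roughly towards the bench middle, robot -y, holding the ingots.
- jug_grip (a point): Grip point on the jug's handle, (-85, 0, 48) mm in the jug's frame, same axes. The handle's upright bar is 18 mm (jug x) by 14 mm (jug y), 11 to 61 mm above the jug's foot, joined to the jug above and below by bars also 14 mm thick in y; 30 mm of open space between it and the jug's wall at the top. Pinch it across the 14 mm.
- jug_lip (a point): Point of the jug's rim farthest from the handle, over which it pours: (47, 0, 68) mm in the jug's frame. Axes as the jug's.
- crucible_mouth (a point): Centre of the crucible's mouth, level with its rim, 113 mm above the bench. Fixed pale ceramic cup: mouth 84 mm inside, 98 mm outside; inner floor 56 mm across, 75 mm below the rim; ringed by a copper coil 118 mm across, 40 to 90 mm above the bench. On a fixed steel deck 250 x 200 x 30 mm that reaches 100 mm in front (-x) and 150 mm behind (+x) of this point. z up, +x towards the cover's post.
- cover (a joint): Angle of the swing cover about its upright post: 0 = fully over the crucible (against its stop), growing anticlockwise seen from above as it swings aside, at most 1.6 rad. Stays where left; about 1 N at the knob moves it. White ceramic disc 104 mm across, centre 100 mm from the post, underside 118 mm and top 134 mm above the bench, a flat steel arm over it to 140 mm.
- cover_knob (a point): Grip point on the cover's upright black knob, a cylinder 20 mm across, on the cover's free end 135 mm from the post's axis; the knob stands from 141 to 186 mm above the bench, this point at 165 mm. It moves with the cover.
- cover_pivot (a point): Point on the axis of the cover's upright post (14 mm thick, top 155 mm above the bench), 100 mm behind the crucible's centre. With the cover shut, the knob lies from here along -x of this frame. z up.
- mat: Thin grey rubber mat 260 (x) x 220 (y) x 4 mm, fixed to the bench. Origin at the centre of its underside, z up.
- lamp_bar (a point): Centre of the underside of the bench lamp's head, a fixed bar 60 mm (x) by 220 mm (y) and 26 mm thick, hanging 231 mm above the bench over the jug's handle; axes as the mat's. A thin arm carries it from a post with a round foot standing 235 mm behind (+x) this point.
- lamp: The fixed bench lamp as a whole; its origin lies on the bench 45 mm behind (+x) the centre of its head, axes as the mat's.
- model: Loose bystander: dental cast on a plaster base, 52 x 66 x 38 mm; origin at the centre of its underside.
- jar: Loose bystander: closed orange jar with a black lid, 72 mm across and 70 mm high; origin at the centre of its underside.
- bottle: Loose bystander: slim closed green glass bottle, 56 mm across and 165 mm high; origin at the centre of its underside.
- ingot1: One of seven like casting-alloy ingots: bright metal cylinder, 13 mm across and 15 mm long, 16 g; origin at the centre of one end, z along it. At the start all stand in the jug.
- ingot2: One of seven like casting-alloy ingots: bright metal cylinder, 13 mm across and 15 mm long, 16 g; origin at the centre of one end, z along it. At the start all stand in the jug.
- ingot3: One of seven like casting-alloy ingots: bright metal cylinder, 13 mm across and 15 mm long, 16 g; origin at the centre of one end, z along it. At the start all stand in the jug.
- ingot4: One of seven like casting-alloy ingots: bright metal cylinder, 13 mm across and 15 mm long, 16 g; origin at the centre of one end, z along it. At the start all stand in the jug.
- ingot5: One of seven like casting-alloy ingots: bright metal cylinder, 13 mm across and 15 mm long, 16 g; origin at the centre of one end, z along it. At the start all stand in the jug.
- ingot6: One of seven like casting-alloy ingots: bright metal cylinder, 13 mm across and 15 mm long, 16 g; origin at the centre of one end, z along it. At the start all stand in the jug.
- ingot7: One of seven like casting-alloy ingots: bright metal cylinder, 13 mm across and 15 mm long, 16 g; origin at the centre of one end, z along it. At the start all stand in the jug.
Mind the look-alikes: they are no part of the job. Of the things that look like the jug, take the one that is nearest to the robot's base at the start.

How it is judged:
By the outcome, as a careful person would: the job done as asked, in the order asked, and still so for the second after the job is handed in, with the robot touching nothing.
It also fails if it takes over 70 s, if anything falls off the work surface, if the arm or the gripper's body presses on something with over 40 N, if the wrist force passes 120 N, or if a joint passes its speed limit or range.

ROBOT

A 6-joint arm with a two-finger parallel gripper is mounted at the origin on the work surface. World frame = base frame: x ahead of the robot, y to its left, z up, the work surface at z = 0. Lengths are in m, angles in degrees, forces in N, time in s.
With the tool pointing down it reaches from about 0.375 to 0.75 m from the base axis. Payload 9 kg.
Tool frame: the origin (TCP) lies where the fingers leave the gripper's body, on its centre line; the fingertips stand 73 mm ahead of it and the grasp point (between the pads) lies 54 mm ahead of it (robot.tip_reach is the distance from the TCP to the fingertips, in m); z points along the fingers, y is the line along which they close (so a half turn about z gives the same grasp; the last joint's range is limited). The gripper opens to 85 mm and grips with 20 to 120 N. Pads are 22 mm wide; open, the fingers measure 114 mm over their backs; the gripper's body (76 mm by 85 mm) begins 54 mm behind the grasp point. The pads swing forward as they close: fully open they stand 13 mm farther back than shut.
Start: joints at [-83.978, 5.964, 5.575, 89.605, 0, 77.527], TCP at [0.19, -0.569, 0.304] pointing down, gripper open.
Joint ranges: [-171.21, 171.21], [-48.23, 106.86], [-62.78, 66.21], [-105.2, 120.99], [-86.42, 89.51], [-180, 180]. Speed limits (degrees/s): [127.2, 127.2, 147.25, 180, 180, 180].

INTERFACE

Orientations are given as [roll, pitch, yaw] about the fixed x, y, z axes, in that order (R = Rz(yaw) Ry(pitch) Rx(roll)).
In Python, from plant import robot gives the robot as it stands. Calls block until the motion is done:
- robot.move_pose(position, orientation): joint-space move of the TCP to a pose.
- robot.line_to(position, vel=0.15, rotation=None, guard=None): straight line of the TCP; rotation=None keeps the orientation; vel is the mean speed in m/s. With guard (N) it stops when the force on the tool has changed by that much, and returns True; else False.
- robot.goto_joints(angles): joint-space move.
- robot.set_gripper(opening): finger opening in m; the grip force is fixed at half the most; returns when the fingers have stopped.
- robot.pause(seconds).
- robot.ik(position, orientation): joint angles nearest the present ones, or None.
- robot.observe(): the state.
- robot.grab_frame(name): name is "scene" or "top" or "wrist"; returns the picture (480x640x3 uint8, blue, green, red); there is no depth.
- robot.get_calibration(name): a dict with "vertical_fov" (degrees; the focal length in pixels is half the picture's height over the tangent of half this angle, whatever the lens; pixels are square), "cx", "cy" (the principal point, pixels), "rvec" (rotation vector, rad) and "tvec" (3), from world to camera coordinates, as OpenCV has them. Camera axes: x right, y down, z forward; pixel columns grow to the right and rows downward; lengths in m; the calibration is good to about 2 mm. A picture is of the moment at which its call begins: read the wrist's pose just before it. get_calibration takes no time and is no camera call; for the wrist camera it gives the pose at the moment of the call.
A pose or a line that the arm cannot do raises robot.IKError and nothing moves.
- robot.job_done(): hands the job in; it is judged then, once.
The state is a dict: "time": time; "q": joint angles; "qvel": joint speeds; "joint_torque": joint torques, N m; "tool_pos": TCP position; "tcp_rot": TCP orientation; "ft_force": force on the tool from outside, world axes, zero at the start; "torque": the same for the moment, N m; "gripper_width": finger opening in m; "gripper_force": force on a finger pad.
Only numpy, scipy, OpenCV 4.12 (cv2) and the standard library are available. Lean on these libraries where they do the work, as an engineer would, in place of code of your own. Each camera call takes 0.05 s, during which the arm holds its last target. There are 200 camera calls.

## Working session

There is one attempt and no reset: what is moved stays moved. The work goes in short steps, each a Python script; the robot and the scene stay as the last script left them, time stands still between calls to the robot, and variables do not carry over. Pictures are saved under pics/ and viewed, at most 10 in all, crops included, and the job is handed in when it is done.

```bash
mkdir -p pics; ls
python3 - <<'E'
from plant import robot
import cv2
for n in("scene","top"):
    c=robot.get_calibration(n);print(n,c);cv2.imwrite(f"pics/{n}0.png",robot.grab_frame(n))
print(robot.get_calibration("wrist"));print(robot.observe())
E
```

```text
pics
scene {'vertical_fov': 56.369986799867014, 'cx': 323.4152213534058, 'cy': 249.27482894959985, 'rvec': array([ 0.93616584,  2.57095834, -0.95262187]), 'tvec': array([ 0.37718111, -0.27287885,  1.31482633])}
top {'vertical_fov': 48.10612806401909, 'cx': 325.99670859810857, 'cy': 235.93676788701643, 'rvec': array([ 2.18940463, -2.23094646,  0.09186549]), 'tvec': array([0.11703054, 0.60971687, 1.28299868])}
{'vertical_fov': 70.17801779399879, 'cx': 316.5056041620163, 'cy': 234.21253704797448, 'rvec': array([-2.362168  ,  1.70171664,  0.23762409]), 'tvec': array([-0.59890636, -0.03493972,  0.38062344])}
{'time': 0.1, 'q': array([-8.39766482e+01,  5.99564253e+00,  5.53319243e+00,  8.96030248e+01,
       -3.70689800e-04,  7.75267656e+01]), 'qvel': array([-0.13558339, -0.01164801,  0.05996175,  0.03615447,  0.03786986,
        0.06453922]), 'joint_torque': array([ 6.37836507e-03, -5.58205926e+01,  5.04721248e+01,  1.29861891e-02,
       -1.90021087e-04, -2.56518796e-06]), 'tool_pos': array([ 0.19033619, -0.56880509,  0.30321158]), 'tcp_rot': array([-1.79935990e+02, -1.37795605e-02,  1.84965787e+01]), 'ft_force': array([-0.37818524,  0.68356154,  0.79137762]), 'torque': array([0.03793064, 0.01661011, 0.00943932]), 'gripper_force': 0.0, 'gripper_width': 0.08559015327649534}
```

View pics/scene0.png

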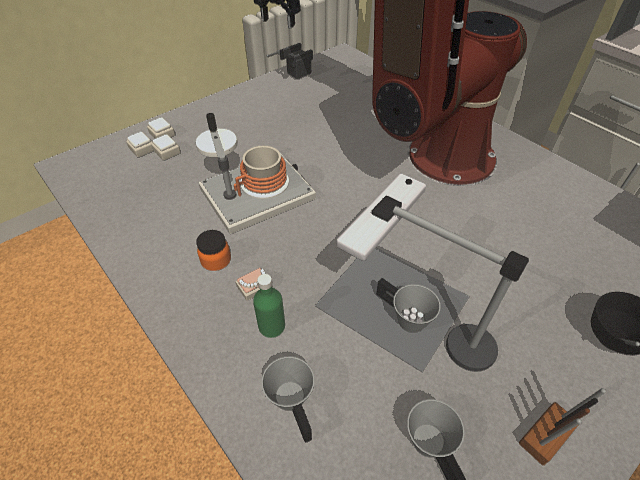

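View pics/top0.png

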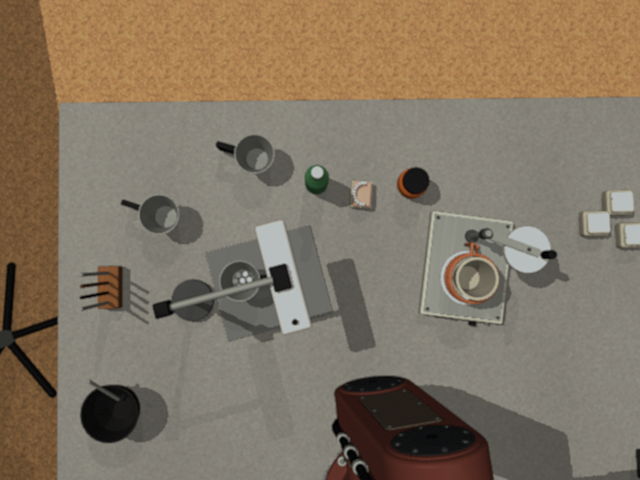

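Top view candidates for the jug: A (240,282), under the lamp, holding the ingots and nearest the base; B (254,154) and C (158,215), both empty, farther away and with no lamp. In the scene view these are A (416,308), B (288,383) and C (435,430). I choose A and will check it with close crops.

```bash
cat > h.py <<'E'
import numpy as np, cv2
from plant import robot
def K(c):
    f=240/np.tan(np.radians(c["vertical_fov"]/2)); return np.array([[f,0,c["cx"]],[0,f,c["cy"]],[0,0,1]])
def proj(c,P): return cv2.projectPoints(np.float64(P).reshape(-1,1,3),c["rvec"],c["tvec"],K(c),None)[0][:,0]
def unproj(c,uv,z):
    R=cv2.Rodrigues(c["rvec"])[0]; o=-R.T@c["tvec"]; d=R.T@np.linalg.inv(K(c))@np.array([*uv,1.]); return o+d*(z-o[2])/d[2]
def crop(im,x,y,w=100,h=75,s=4): return cv2.resize(im[y:y+h,x:x+w],None,fx=s,fy=s,interpolation=cv2.INTER_CUBIC)
E
python3 - <<'E'
from h import *
s,t=cv2.imread("pics/scene0.png"),cv2.imread("pics/top0.png")
cv2.imwrite("pics/m1.png",np.vstack([np.hstack([crop(t,200,235),crop(s,360,260)]),np.hstack([crop(t,425,205,133,100,3)[:300,:400].copy() if 0 else cv2.resize(t[205:305,425:558],(400,300),interpolation=2),cv2.resize(s[105:205,190:323],(400,300),interpolation=2)])]))
c=robot.get_calibration("top")
for n,uv,z in[("jug",(240,281),.072),("cruc",(475,278),.113),("knob",(549,254),.186),("post",(486,234),.155),("lamp",(283,277),.257),("matc",(269,283),.004)]:print(n,unproj(c,uv,z).round(4))
E
```

```text
jug [0.5094 0.3058 0.072 ]
cruc [ 0.5065 -0.223   0.113 ]
knob [ 0.5562 -0.3601  0.186 ]
post [ 0.6025 -0.2374  0.155 ]
lamp [0.5208 0.1986 0.257 ]
matc [0.5011 0.245  0.004 ]
```

View pics/m1.png

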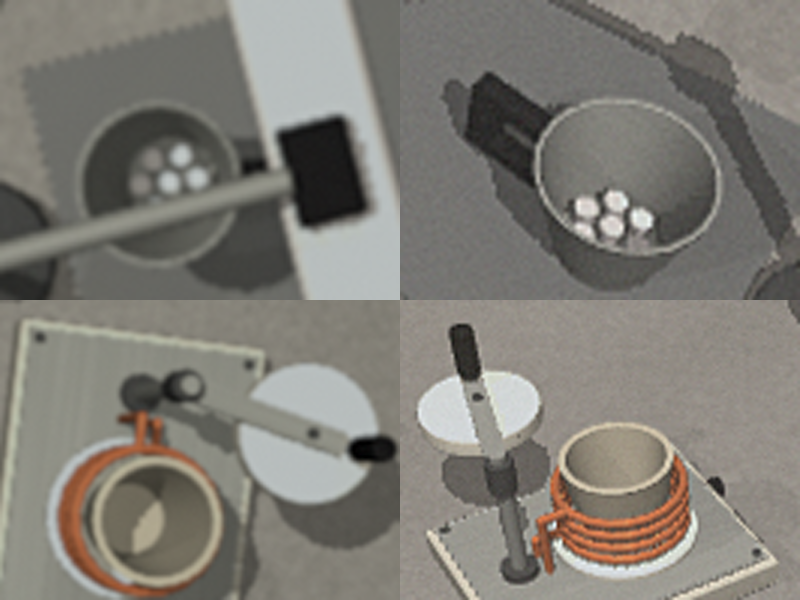

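The crops confirm A: a jug with bright ingots and a black handle under the lamp. In the top crop the rim centre is at (240,281). The crucible rim is at (477,279), the post at (486,234) and the knob at about (552,254). Next I fit the positions and scan the IK for the grasp and the pour.

```bash
cat >> h.py <<'E'
from scipy.spatial.transform import Rotation as Rot
from scipy.optimize import least_squares
def circ(cx,cy,z,r): a=np.linspace(0,2*np.pi,181); return np.c_[cx+r*np.cos(a),cy+r*np.sin(a),0*a+z]
def box(c,P): p=proj(c,P); return np.r_[p.min(0),p.max(0)]
# tool pose: horizontal heading yaw (deg), depression dep (deg); flip turns half about z
def toolR(yaw,dep,flip=0):
    y,d=np.radians([yaw,dep]); h=np.array([np.cos(y),np.sin(y),0]); z=np.cos(d)*h-np.sin(d)*np.array([0,0,1.])
    Y=np.array([-np.sin(y),np.cos(y),0]); Y=-Y if flip else Y
    return Rot.from_matrix(np.c_[np.cross(Y,z),Y,z])
def tcp(grasp,R): return np.asarray(grasp)-.054*R.as_matrix()[:,2]
def rpy(R): return R.as_euler("xyz",degrees=True)
E
python3 - <<'E'
from h import *
S,T=robot.get_calibration("scene"),robot.get_calibration("top")
bt=[200+80/4,235+103/4,200+240/4,235+267/4]; bs=[360+135/4,260+98/4,360+322/4,260+255/4]
f=lambda p,z,r,a,b:np.r_[box(T,circ(*p,z,r))-a,box(S,circ(*p,z,r))-b]
r=least_squares(f,[.51,.3],args=(.072,.047,np.array(bt),np.array(bs)));print("jug",r.x,r.fun.round(1))
bt=[455,257.7,499,301];bs=[242.3,146,282.3,170.3]
r2=least_squares(f,[.51,-.22],args=(.113,.049,np.array(bt),np.array(bs)));print("cruc",r2.x,r2.fun.round(1))
for u,z in[((486,234),.155),((552.5,254),.186)]:print(unproj(T,u,z))
print([unproj(T,u,.257).round(3)[:2].tolist() for u in[(256,228),(284,221),(309,327),(286,333)]])
print("scene cam",-cv2.Rodrigues(S["rvec"])[0].T@S["tvec"])
w=robot.get_calibration("wrist");o=robot.observe();Rw=cv2.Rodrigues(w["rvec"])[0];Rt=Rot.from_euler("xyz",o["tcp_rot"],degrees=True).as_matrix()
print("cam in tool",Rt.T@(-Rw.T@w["tvec"]-o["tool_pos"]),"axis",Rt.T@Rw[2])
yaw=102;d=np.array([np.cos(np.radians(yaw)),np.sin(np.radians(yaw)),0]);g=np.r_[r.x,.052]-.085*d
print("grip",g)
for dep in(15,25,30,35,45):
  for fl in(0,1):
    for back in(0,.12):
      R=toolR(yaw,dep,fl);q=robot.ik(tcp(g,R)-back*d,rpy(R));print("grasp",dep,fl,back,None if q is None else np.round(q,0))
    for psi in(-150,-120,-90,-60,-30,0,30):
      h=np.array([np.cos(np.radians(psi)),np.sin(np.radians(psi)),0]);lip=np.r_[r2.x,.125]-.02*h;out=[]
      for th in(0,70,100,120):
        RR=toolR(psi,dep+th,fl);a=np.radians(th);X=np.cos(a)*h-np.array([0,0,np.sin(a)]);Z=np.sin(a)*h+np.array([0,0,np.cos(a)])
        q=robot.ik(tcp(lip+np.array([0,0,.1 if th==0 else 0])-.132*X-.02*Z,RR),rpy(RR));out.append(q is not None)
      if all(out[1:]):print("pour",dep,fl,psi,out,np.round(q,0))
E
```

```text
jug [0.50972    0.30739578] [-1.4 -0.5 -0.  -0.2 -0.6 -0.9  0.3 -0.7]
cruc [ 0.50443333 -0.22630806] [-0.2 -0.7 -0.8 -0.1  0.5 -1.2 -0.4 -1.2]
[ 0.60250455 -0.23735688  0.155     ]
[ 0.5560624  -0.36758656  0.186     ]
[[0.617, 0.25], [0.63, 0.195], [0.423, 0.15], [0.412, 0.194]]
scene cam [0.97840605 0.5685937  0.81542599]
cam in tool [ 6.87544556e-02  2.35334060e-05 -7.11530548e-02] axis [-0.27082949 -0.00158633  0.96262603]
grip [0.52739249 0.22425324 0.052     ]
grasp 15 0 0 [ -17.   48.    7.  110.   58. -155.]
grasp 15 0 0.12 [ -27.   57.   19.  119.   49. -162.]
pour 15 0 -150 [False, True, True, True] [-65. -17. -25.  87.  45.  83.]
pour 15 0 -120 [False, True, True, True] [-61.  13.   3. 107.  38.  50.]
pour 15 0 30 [True, True, True, True] [-19.  42.  39. 120. -33. -40.]
grasp 15 1 0 [-17.  48.   7. 110.  58.  25.]
grasp 15 1 0.12 [-27.  57.  19. 119.  49.  18.]
pour 15 1 -150 [False, True, True, True] [-65. -17. -25.  87.  45. -97.]
pour 15 1 -120 [False, True, True, True] [ -61.   13.    3.  107.   38. -130.]
pour 15 1 30 [True, True, True, True] [-19.  42.  39. 120. -33.
[... 1008 characters left out ...]

grasp 35 0 0 [ -13.   26.   -7.   88.   48. -130.]
grasp 35 0 0.12 [ -24.   35.    4.   98.   42. -141.]
pour 35 0 -150 [False, True, True, True] [-72.  -8. -27.  95.  62.  63.]
grasp 35 1 0 [-13.  26.  -7.  88.  48.  50.]
grasp 35 1 0.12 [-24.  35.   4.  98.  42.  39.]
pour 35 1 -150 [False, True, True, True] [ -72.   -8.  -27.   95.   62. -117.]
grasp 45 0 0 [ -10.   18.  -12.   81.   41. -120.]
grasp 45 0 0.12 [ -21.   26.   -3.   90.   36. -133.]
pour 45 0 -150 [False, True, True, True] [-74.   2. -25. 106.  69.  46.]
grasp 45 1 0 [-10.  18. -12.  81.  41.  60.]
grasp 45 1 0.12 [-21.  26.  -3.  90.  36.  47.]
pour 45 1 -150 [False, True, True, True] [ -74.    2.  -25.  106.   69. -134.]
```

```bash
cat >> h.py <<'E'
CR=np.array([.5045,-.2263])
def jugtool(lip,psi,th,dep,fl):   # TCP pose with jug tilted th, lip at given point, jug x heading psi
    h=np.array([np.cos(np.radians(psi)),np.sin(np.radians(psi)),0]);k=np.array([0,0,1.]);a=np.radians(th)
    R=toolR(psi,dep+th,fl);return tcp(np.asarray(lip)-.132*(np.cos(a)*h-np.sin(a)*k)-.020*(np.sin(a)*h+np.cos(a)*k),R),rpy(R)
def lipat(psi,back,z): h=np.array([np.cos(np.radians(psi)),np.sin(np.radians(psi))]); return np.r_[CR-back*h,z]
E
python3 - <<'E'
from h import *
for dep in(20,25,30):
  for psi in range(-150,-60,10):
    L=[]
    for th,z,b in[(0,.25,.02),(0,.25,.1),(35,.2,.02),(70,.125,.02),(90,.12,.02),(110,.12,.02),(125,.12,.02)]:
      q=robot.ik(*jugtool(lipat(psi,b,z),psi,th,dep,1));L.append("----" if q is None else "%d,%d,%d,%d,%d,%d"%tuple(np.round(q)))
    print(dep,psi,*L,sep=" | ")
for hd in(102,80,60,40,20,0,-20,-40,-60,-80):
    q=robot.ik([.42,-.08,.25],rpy(toolR(hd,25,1)));print(hd,None if q is None else np.round(q))
E
```

```text
20 | -150 | ---- | ---- | ---- | -30,7,6,89,0,-60 | -44,-10,-12,83,19,-73 | -59,-18,-24,84,40,-89 | -70,-14,-27,90,54,-107
20 | -140 | ---- | ---- | -13,44,48,117,-27,-47 | -29,5,4,89,0,-69 | -44,-7,-9,86,20,-83 | -59,-9,-16,90,39,-102 | -69,-1,-16,99,51,-121
20 | -130 | ---- | ---- | -10,33,32,109,-30,-55 | -29,3,1,89,0,-79 | -44,-4,-6,89,20,-94 | -58,0,-8,97,38,-113 | -67,11,-5,107,47,-131
20 | -120 | ---- | ---- | -8,22,19,102,-32,-64 | -29,0,-1,89,0,-89 | -44,-1,-3,93,19,-105 | -57,8,0,103,35,-123 | -64,21,6,114,43,-140
20 | -110 | 3,41,23,119,-60,-38 | ---- | -7,11,7,95,-34,-74 | -29,-2,-4,89,0,-99 | -43,2,0,96,18,-115 | -55,16,8,108,32,-133 | -61,30,17,120,38,-147
20 | -100 | 6,26,4,105,-65,-51 | 13,37,17,117,-60,-39 | -6,0,-5,88,-35,-85 | -29,-5,-6,89,0,-109 | -43,5,3,99,17,-125 | -53,23,16,113,28,-141 | ----
20 | -90 | 7,7,-15,86,-69,-70 | 15,20,-3,103,-65,-51 | -6,-12,-16,82,-35,-97 | -30,-7,-8,89,0,-120 | -42,8,5,102,15,-134 | -51,29,24,118,24,-148 | ----
20 | -80 | 7,-16,-37,62,-70,-98 | 17,0,-23,86,-69,-70 | -7,-25,-27,76,-33,-111 | -31,-10,-11,89,0,-131 | -42,10,8,104,12
[... 2202 characters left out ...]
91 | -34,-2,-4,92,9,-115 | -47,11,7,105,24,-131 | -55,31,21,121,33,-148 | ----
30 | -90 | 5,0,-18,81,-60,-81 | 13,11,-7,94,-57,-65 | -11,-13,-14,83,-25,-102 | -35,-2,-4,94,8,-125 | -46,15,11,108,21,-140 | ---- | ----
30 | -80 | 5,-20,-36,65,-60,-100 | 15,-8,-26,81,-60,-81 | -13,-23,-23,80,-23,-115 | -35,-3,-5,95,7,-136 | -44,19,15,111,17,-148 | ---- | ----
30 | -70 | 3,-45,-54,54,-56,-122 | 15,-33,-45,69,-60,-101 | -16,-34,-31,78,-20,-128 | -36,-3,-5,96,6,-146 | -43,22,19,114,13,-156 | ---- | ----
102 None
80 [-52.  10. -16. 119.  42.  25.]
60 [-58.  -6. -30. 111.  53.  38.]
40 [-62. -31. -47.  98.  62.  63.]
20 None
0 None
-20 None
-40 None
-60 None
-80 [  -1.  -40.  -53.   56.  -63. -114.]
```

```bash
cat >> h.py <<'E'
DEP=30
def gpose(g,yaw,back=0,up=0,dep=DEP):
    d=np.array([np.cos(np.radians(yaw)),np.sin(np.radians(yaw)),0]);R=toolR(yaw,dep,1);return tcp(g,R)-back*d+[0,0,up],rpy(R)
def st(): o=robot.observe();print("t %.2f"%o["time"],"q",np.round(o["q"],1),"tcp",np.round(o["tool_pos"],4),"F",np.round(o["ft_force"],1),"w %.4f f %.1f"%(o["gripper_width"],o["gripper_force"]))
E
python3 - <<'E'
from h import *
g=np.array([.5274,.2243,.052])
for b,u in[(.14,.2),(.14,.08),(.1,.0),(.14,0),(.18,.05),(.18,.15)]:
    q=robot.ik(*gpose(g,102,b,u));print(b,u,None if q is None else np.round(q))
q=robot.ik(*gpose(g,102,.14,.2))
if q is not None:
    robot.goto_joints(q)
    st();w=robot.get_calibration("wrist");im=robot.grab_frame("wrist");cv2.imwrite("pics/w1.png",im)
    np.save("w1.npy",np.array([w],dtype=object),allow_pickle=True)
    print(proj(w,[[*CR,.113],g,[.5097,.3074,.072]]))
E
```

```text
0.14 0.2 None
0.14 0.08 [-26.  36.  10. 111.  43.  32.]
0.1 0.0 [-23.  39.   5. 101.  45.  35.]
0.14 0 [-26.  42.  10. 104.  43.  32.]
0.18 0.05 [-29.  42.  15. 112.  41.  30.]
0.18 0.15 [-29.  36.  18. 120.  41.  30.]
```

Run:
```python
from h import *
g=np.array([.5274,.2243,.052])
q=robot.ik(*gpose(g,102,.18,.15))
robot.goto_joints([-84,-12,5.6,90,0,77.5]);st()
m=np.array(q);m[1]=10;robot.goto_joints(m);st();robot.goto_joints(q);st()
robot.line_to(gpose(g,102,.15,.04)[0]);st()
w=robot.get_calibration("wrist");im=robot.grab_frame("wrist");cv2.imwrite("pics/w1.png",im)
np.savez("w1.npz",**w)
print(proj(w,[g,[.5097,.3074,.072]]))
```

```text
t 0.86 q [-84.  -12.    5.5  90.   -0.   77.5] tcp [ 0.1866 -0.536   0.4829] F [ 0.6 -1.  -1.3] w 0.0856 f 0.0
t 3.37 q [-29.   10.   17.9 120.1  40.8  29.9] tcp [0.555  0.0127 0.459 ] F [ 0.4  0.2 -1.2] w 0.0854 f 0.0
t 4.25 q [-29.   36.3  18.  120.2  40.9  29.9] tcp [0.5751 0.0022 0.2308] F [0.1 0.  0.5] w 0.0852 f 0.0
t 5.16 q [-26.9  39.8  11.  108.5  42.4  31.8] tcp [0.5688 0.0315 0.1202] F [ 0.7 -0.2 -0.1] w 0.0855 f 0.0
[[315.36263832 177.34965459]
 [315.41581173 105.14446312]]
```

View pics/w1.png

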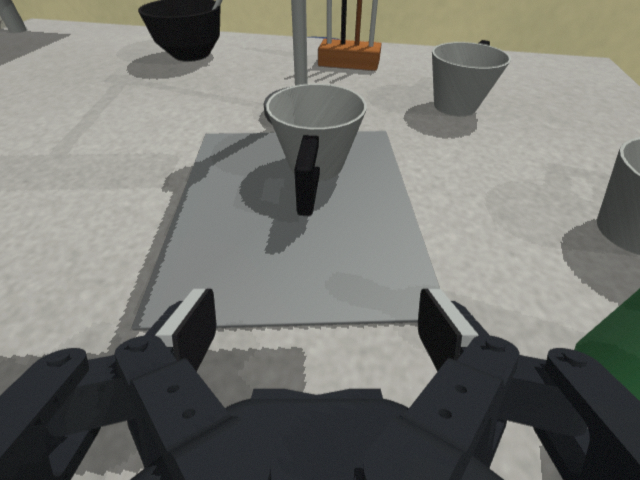

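The wrist view shows the jug rim spanning u 266–365 and the handle's front face around (307,191), so the handle is turned slightly from my 102° guess. I refine the pose using all three views.

Run:
```python
from h import *
S,T=robot.get_calibration("scene"),robot.get_calibration("top");w=dict(np.load("w1.npz"))
bt=np.array([220,260.75,260,301.75]);bs=np.array([393.75,284.5,440.5,323.75])
def f(p):
    c=circ(p[0],p[1],.072,.047);y=np.radians(p[2]);d=np.array([np.cos(y),np.sin(y)])
    b=box(w,c);H=proj(w,[[*(p[:2]-.094*d),.065],[*(p[:2]-.094*d),.015]])
    return np.r_[box(T,c)-bt,box(S,c)-bs,(b-[266,85,365,0])[:3],H[0,0]-308,H[1,0]-306,(H[:,1]-[168,214])]
for loss in("linear","soft_l1"):
    r=least_squares(f,[.51,.307,102],loss=loss,x_scale=[.01,.01,5]);print(r.x.round(4),r.fun.round(1))
p=r.x;y=np.radians(p[2]);print("grip",p[:2]-.085*np.array([np.cos(y),np.sin(y)]))
```

```text
[ 0.5094  0.3098 97.7988] [-2.4 -0.3 -1.1 -0.   0.4 -0.3  1.3  0.  -0.8 -1.5  1.  -1.5  1.6  0.4
  2.8]
[ 0.5095  0.3095 97.8246] [-2.3 -0.4 -1.  -0.1  0.2 -0.4  1.2 -0.  -0.8 -1.3  1.1 -1.4  1.7  0.6
  3. ]
grip [0.52105229 0.22528679]
```

```bash
cat >> h.py <<'E'
G=np.array([.521,.2253,.052]);YJ=97.8
E
python3 - <<'E'
from h import *
p,r=gpose(G,YJ,.10,.01);robot.line_to(p,.12,rotation=r);st()
robot.set_gripper(.05)
print(robot.line_to(gpose(G,YJ)[0],.07,guard=15));st()
robot.set_gripper(0.0);st()
cv2.imwrite("pics/w2.png",robot.grab_frame("wrist"))
E
```

```text
t 5.88 q [-24.7  32.4  -2.   98.4  46.9  38.1] tcp [0.5414 0.0794 0.0897] F [0.2 0.1 0.8] w 0.0857 f 0.0
False
t 7.91 q [-15.5  26.  -10.4  87.9  52.7  49.3] tcp [0.5276 0.1786 0.079 ] F [ 0.3  0.5 -0.5] w 0.0502 f 0.0
t 8.32 q [-15.5  26.  -10.4  87.9  52.7  49.3] tcp [0.5274 0.1788 0.0791] F [-0.8 -0.5  0.3] w 0.0131 f 59.4
```

View pics/w2.png

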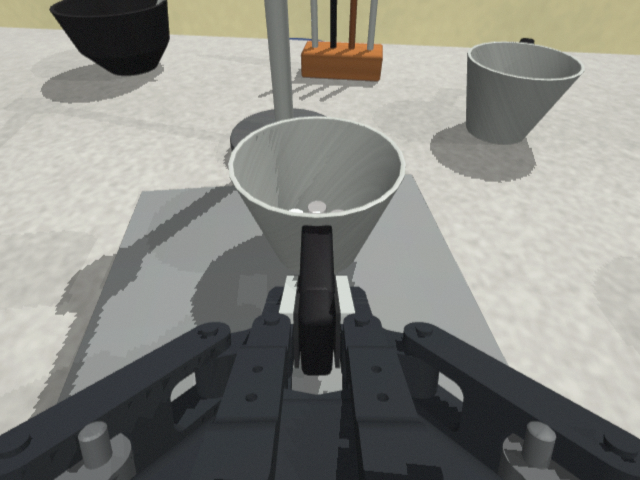

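The handle is pinched squarely between the pads at (317,300). I lift, withdraw from under the lamp, and check IK for the carry waypoints.

Run:
```python
from h import *
robot.line_to(gpose(G,YJ,0,.02)[0],.06);st()
robot.line_to(gpose(G,YJ,.14,.06)[0],.12);st()
cv2.imwrite("pics/w3.png",robot.grab_frame("wrist"))
import itertools
for xy in[(.55,.05),(.58,.0),(.5,.05)]:
  for z in(.2,.28):
   for th in(20,45):
    L=[]
    for hd in(98,120,140,160,180,200,215,230):
      R=toolR(hd,DEP+th,1);q=robot.ik(tcp([*xy,z],R),rpy(R));L.append("--" if q is None else "%d,%d,%d,%d,%d,%d"%tuple(np.round(q)))
    print(xy,z,th,L)
```

```text
t 8.86 q [-15.5  24.2 -10.3  89.8  52.7  49.3] tcp [0.5275 0.1789 0.0993] F [ 0.4 -0.4 -3.9] w 0.0129 f 59.0
t 10.22 q [-27.9  31.7   2.2 105.9  44.7  34.8] tcp [0.5461 0.0409 0.1388] F [ 0.8  0.5 -3.3] w 0.0124 f 59.0
(0.55, 0.05) 0.2 20 ['-26,15,2,102,32,49', '-21,29,18,113,24,32', '-16,39,32,120,15,19', '--', '--', '--', '2,44,38,120,-20,-26', '5,37,29,113,-27,-37']
(0.55, 0.05) 0.2 45 ['-16,1,-5,89,14,66', '-14,8,1,94,11,45', '-12,12,6,97,7,27', '-10,15,9,99,3,10', '-7,16,11,99,-2,-7', '-5,16,10,98,-6,-24', '-4,14,8,96,-9,-38', '-2,11,4,93,-12,-51']
(0.55, 0.05) 0.28 20 ['-26,14,9,110,32,49', '-21,29,26,121,24,32', '--', '--', '--', '--', '--', '--']
(0.55, 0.05) 0.28 45 ['-16,2,3,98,14,66', '-14,8,10,102,11,45', '-12,13,15,105,7,27', '-10,16,19,107,3,10', '-7,17,20,108,-2,-7', '-5,16,19,106,-6,-24', '-4,14,17,104,-9,-38', '-2,11,13,101,-12,-51']
(0.58, 0.0) 0.2 20 ['-28,23,12,105,31,46', '-24,37,29,116,22,29', '--', '--', '--', '--', '-2,48,45,120,-23,-30', '1,39,33,112,-29,-42']
(0.58, 0.0) 0.2 45 ['-20,8,1,91,13,62', '-18,14,8,95,10,41', '-16,18,13,98,6,23', '-14,21,16,100,2,6
[... 373 characters left out ...]
', '-7,15,18,101,-12,-56']
(0.5, 0.05) 0.2 20 ['-28,7,-7,102,31,47', '-23,20,7,111,23,30', '-18,30,18,117,14,17', '-12,36,27,120,5,6', '--', '-1,37,28,119,-14,-17', '2,33,24,116,-20,-26', '6,27,17,110,-27,-37']
(0.5, 0.05) 0.2 45 ['-17,-7,-14,90,14,64', '-15,-1,-8,94,10,44', '-13,4,-3,96,7,26', '-11,7,0,98,2,9', '-8,8,1,98,-2,-8', '-6,7,0,97,-6,-25', '-4,5,-2,95,-9,-38', '-2,2,-5,92,-12,-51']
(0.5, 0.05) 0.28 20 ['-28,6,0,111,31,47', '-23,19,15,119,23,30', '--', '--', '--', '--', '--', '6,27,24,118,-27,-37']
(0.5, 0.05) 0.28 45 ['-17,-7,-5,98,14,64', '-15,0,1,102,10,44', '-13,4,5,105,7,26', '-11,7,8,106,2,9', '-8,8,9,106,-2,-8', '-6,7,9,105,-6,-25', '-4,5,7,103,-9,-38', '-2,3,4,101,-12,-51']
```

Run:
```python
from h import *
wp=[(.55,.05,.18,105,18),(.555,.02,.26,118,42),(.56,0,.28,150,45),(.56,-.02,.28,180,45),(.56,-.02,.28,208,45),(.57,-.06,.285,230,45)]
for x,y,z,hd,th in wp:
    R=toolR(hd,DEP+th,1);q=robot.ik(tcp([x,y,z],R),rpy(R));robot.goto_joints(q)
st()
p,r=jugtool(lipat(-130,.028,.195),-130,45,DEP,1);robot.line_to(p,.15,rotation=r);st()
p,r=jugtool(lipat(-130,.028,.145),-130,68,DEP,1);robot.line_to(p,.1,rotation=r);st()
lip=lipat(-130,.028,.145);tile=[]
for n in("scene","top"):
    c=robot.get_calibration(n);im=robot.grab_frame(n);u=proj(c,[lip,[*CR,.113]]);print(n,u.round(1))
    for a,col in zip(u,[(0,0,255),(0,255,0)]):cv2.circle(im,tuple(int(v) for v in a.round()),1,col,-1)
    x,y=(u[0]-[66,50]).astype(int);tile.append(cv2.resize(im[y-15:y+85,x:x+133],(400,300),interpolation=2))
cv2.imwrite("pics/m2.png",np.hstack(tile))
```

```text
t 13.17 q [-12.5  12.5  15.3  99.9 -13.2 -61.3] tcp [ 0.5787 -0.0494  0.337 ] F [ 0.5 -0.4 -2.7] w 0.0132 f 58.9
t 13.77 q [-17.5  16.4  18.7  98.2 -13.8 -66.8] tcp [ 0.6004 -0.1115  0.3262] F [-0.1 -0.1 -3.2] w 0.0131 f 58.9
t 14.54 q [-31.7   0.5   0.7  89.    7.8 -81.7] tcp [ 0.5615 -0.1579  0.3138] F [ 0.   0.7 -2.1] w 0.0135 f 58.9
scene [[260.  153.1]
 [262.3 156.6]]
top [[471.  271.2]
 [476.5 278.9]]
```

View pics/m2.png

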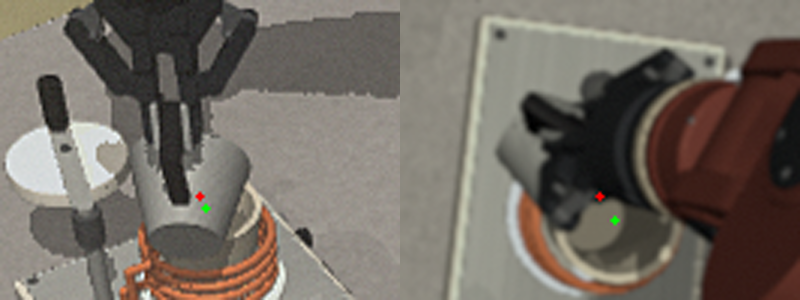

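Run:
```python
from h import *
w=robot.get_calibration("wrist");im=robot.grab_frame("wrist")
u=proj(w,[lipat(-130,.028,.145),[*CR,.113]]);print(u)
c=proj(w,circ(*CR,.113,.042))
for a in c[::6]:cv2.circle(im,tuple(int(v) for v in a.round()),1,(0,255,0),-1)
cv2.circle(im,tuple(int(v) for v in u[0].round()),2,(0,0,255),-1)
cv2.imwrite("pics/w5.png",im)
```

```text
[[316.10143188 111.81796894]
 [316.11391737  65.17404022]]
```

View pics/w5.png

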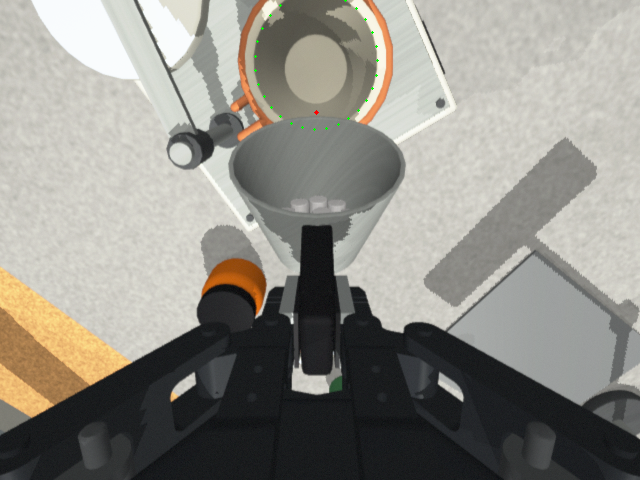

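No slip: the rim sits where it did in the grasp picture. The crucible outline matches and the lip at (316,117) is over its near side. I pour now.

Run:
```python
from h import *
for th,z,v in[(76,.126,.06)]+[(t,.124,.05) for t in(81,86,90,94,98,102,106,110,114,118,122,125)]:
    p,r=jugtool(lipat(-130,.024,z),-130,th,DEP,1);robot.line_to(p,v,rotation=r)
    if th in(90,98,106,114,125):
        o=robot.observe();print(th,o["time"],o["ft_force"].round(2))
robot.pause(.5);st()
cv2.imwrite("pics/w6.png",robot.grab_frame("wrist"));cv2.imwrite("pics/s6.png",robot.grab_frame("scene"))
a=cv2.imread("pics/w6.png")[60:280,180:450];b=cv2.imread("pics/s6.png")[80:235,160:350]
cv2.imwrite("pics/m3.png",np.hstack([cv2.resize(a,(380,310)),cv2.resize(b,(380,310),interpolation=2)]))
```

```text
90 16.6667 [ 0.33  0.49 -2.7 ]
98 17.4667 [-0.05 -0.48 -1.31]
106 18.2667 [ 0.65 -0.19 -1.86]
114 19.0667 [-0.04 -0.47 -1.54]
125 20.2 [-0.32 -0.29 -1.43]
t 20.70 q [ -68.6   18.1   -3.   114.6   52.7 -142.2] tcp [ 0.4504 -0.2908  0.2665] F [-0.2 -0.2 -2.4] w 0.0128 f 59.2
```

View pics/m3.png

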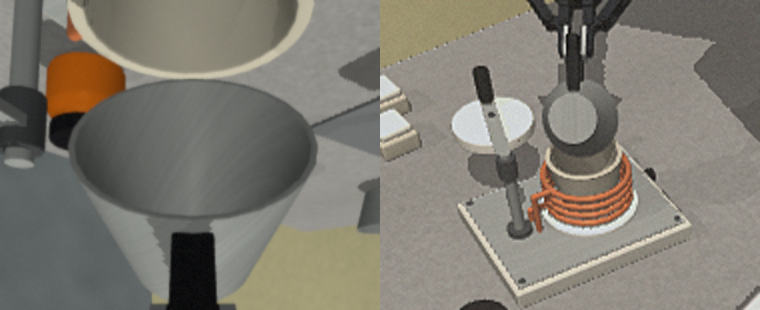

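Run:
```python
from h import *
for th,z in[(115,.126),(100,.128),(86,.132),(76,.138),(68,.150)]:
    p,r=jugtool(lipat(-130,.026,z),-130,th,DEP,1);robot.line_to(p,.12,rotation=r)
p,r=jugtool(lipat(-130,.05,.185),-130,55,DEP,1);robot.line_to(p,.12,rotation=r);robot.pause(.2);st()
im=robot.grab_frame("wrist");cv2.imwrite("pics/w7.png",cv2.resize(im[:280,130:500],None,fx=2,fy=2,interpolation=2))
```

```text
t 23.93 q [-21.3  10.7  13.9  94.8  -4.7 -71.2] tcp [ 0.5983 -0.1148  0.3354] F [ 0.4  0.1 -1.6] w 0.0130 f 59.0
```

View pics/w7.png

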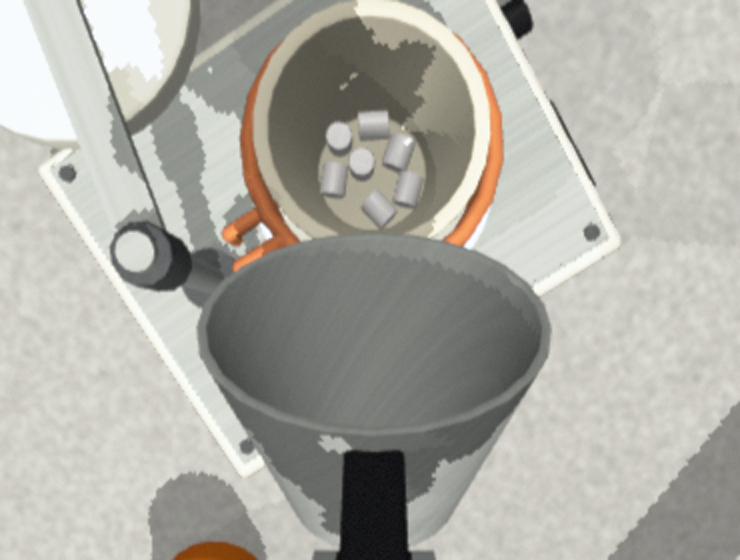

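All seven ingots lie in the crucible, with pixels from (339,136) to (407,190). The jug goes back along the same route.

Run:
```python
from h import *
wp=[(.57,-.06,.285,230,45),(.56,-.02,.28,208,45),(.56,-.02,.28,180,45),(.56,0,.28,150,45),(.555,.02,.26,118,42),(.55,.05,.18,105,18)]
for x,y,z,hd,th in wp:
    R=toolR(hd,DEP+th,1);q=robot.ik(tcp([x,y,z],R),rpy(R));robot.goto_joints(q)
p,r=gpose(G,YJ,.14,.06);robot.line_to(p,.15,rotation=r);st()
robot.line_to(gpose(G,YJ,0,.02)[0],.12);st()
robot.line_to(gpose(G,YJ,0,.004)[0],.05);robot.pause(.2);st()
print(robot.line_to(gpose(G,YJ,0,-.003)[0],.01,guard=5));st()
robot.set_gripper(.05);robot.pause(.2);st()
robot.line_to(gpose(G,YJ,.12,.012)[0],.12)
robot.line_to(gpose(G,YJ,.16,.06)[0],.15);st()
cv2.imwrite("pics/w8.png",robot.grab_frame("wrist"))
robot.set_gripper(.085)
w=robot.get_calibration("wrist");print(proj(w,[[.5095,.3095,.072]]))
```

```text
t 27.55 q [-27.9  31.6   2.5 105.9  44.6  34.8] tcp [0.5476 0.0402 0.1414] F [ 0.8 -0.4 -1.2] w 0.0128 f 59.1
t 28.92 q [-15.5  24.3 -10.2  89.8  52.7  49.3] tcp [0.5277 0.1784 0.0992] F [-1.1  0.4 -1.8] w 0.0134 f 59.1
t 29.58 q [-15.5  25.7 -10.4  88.3  52.7  49.3] tcp [0.5275 0.1789 0.0832] F [-0.2  0.4 -2.3] w 0.0135 f 59.1
True
t 30.08 q [-15.5  26.1 -10.4  87.9  52.8  49.3] tcp [0.5274 0.179  0.0787] F [-0.1 -1.1  4.3] w 0.0132 f 59.8
t 30.73 q [-15.5  26.1 -10.5  87.9  52.7  49.3] tcp [0.5269 0.179  0.078 ] F [-0.2  1.1 -0.3] w 0.0498 f 0.0
t 32.45 q [-29.5  33.5   4.4 107.3  43.5  33.3] tcp [0.5489 0.0209 0.1385] F [-0.2  0.2 -0.2] w 0.0499 f 0.0
[[316.34388896 119.53951041]]
```

View pics/w8.png

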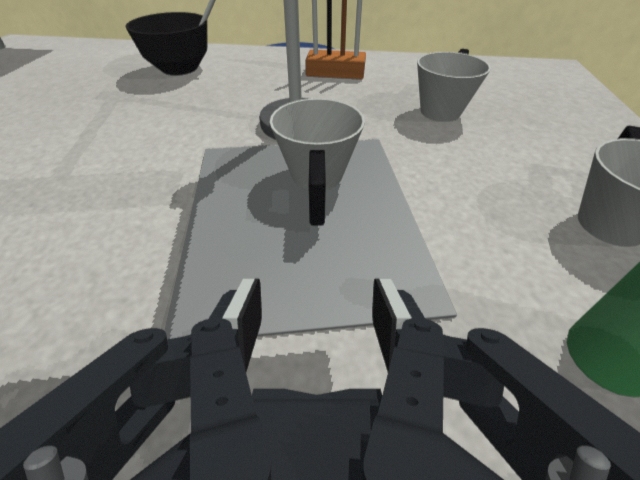

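The jug stands upright on the mat with its handle at (317,188). Now I fit the cover angle from the marked pixels and check IK along the arc.

```bash
cat >> h.py <<'E'
def cov(phi,P,z,r=.135): a=np.radians(phi); return np.r_[P[0]+r*np.cos(a),P[1]+r*np.sin(a),z]
E
python3 - <<'E'
from h import *
S,T=robot.get_calibration("scene"),robot.get_calibration("top")
# dark blob of the knob in the first pictures
s,t=cv2.imread("pics/scene0.png"),cv2.imread("pics/top0.png")
def blob(im,x0,y0,x1,y1):
    m=(im[y0:y1,x0:x1].max(2)<50);v,u=np.nonzero(m);return np.array([u.mean()+x0,v.mean()+y0]),m.sum(),(u.min()+x0,v.min()+y0,u.max()+x0,v.max()+y0)
bt,bs=blob(t,538,242,562,266),blob(s,203,108,222,138);print(bt,bs)
def f(p):
    P=CR+.1*np.array([np.cos(p[0]),np.sin(p[0])])
    k=cov(p[1],P,.1635)
    return np.r_[proj(T,[k])[0]-bt[0],proj(S,[k])[0]-bs[0],proj(T,[[*P,.155]])[0]-[486,234]]
r=least_squares(f,[-.1,250],x_scale=[.1,10]);print(r.x,r.fun.round(2))
P=CR+.1*np.array([np.cos(r.x[0]),np.sin(r.x[0])]);sh=180+np.degrees(r.x[0]);print("P",P,"shut dir",sh,"angle",r.x[1]-sh,cov(r.x[1],P,.165))
for fl in(0,1):
  for ph in np.linspace(r.x[1],sh-6,5):
    R=toolR(ph,90,fl);q=robot.ik(tcp(cov(ph,P,.17),R),rpy(R));print(fl,ph.round(),None if q is None else np.round(q))
E
```

```text
(array([548.67346939, 254.36734694]), np.int64(98), (np.int64(541), np.int64(251), np.int64(555), np.int64(258))) (array([211.1627907 , 121.80232558]), np.int64(86), (np.int64(207), np.int64(113), np.int64(216), np.int64(130)))
[-1.42789718e-01  2.49782639e+02] [-1.07 -0.53  0.27  0.34  1.43 -0.48]
P [ 0.60348229 -0.2405305 ] shut dir 171.81875182773064 angle 77.96388719118107 [ 0.55682864 -0.36721293  0.165     ]
0 250.0 [-45.  18.  10.  83.   0.  66.]
0 229.0 [-46.   9.   1.  82.   0.  85.]
0 208.0 [-45.   1.  -8.  81.   0. 107.]
0 187.0 [-43.  -5. -14.  81.   0. 131.]
0 166.0 [-38.  -9. -17.  82.   0. 156.]
1 250.0 [ -45.   18.   10.   83.   -0. -114.]
1 229.0 [-46.   9.   1.  82.   0. -95.]
1 208.0 [-45.   1.  -8.  81.   0. -73.]
1 187.0 [-43.  -5. -14.  81.   0. -49.]
1 166.0 [-38.  -9. -17.  82.   0. -24.]
```

Run:
```python
from h import *
P=np.array([.6035,-.2405]);A=249.8;SH=171.8
m=np.array(robot.observe()["q"]);m[1]=8;robot.goto_joints(m)
R=toolR(A,90,0);k=cov(A,P,.17)
robot.goto_joints(robot.ik(tcp(k+[0,0,.12],R),rpy(R)));st()
w=robot.get_calibration("wrist");im=robot.grab_frame("wrist");u=proj(w,[cov(A,P,.186),cov(A,P,.141)]).round(1);print(u)
x,y=u[0].astype(int);x0,y0=max(x-50,0),max(y-50,0)
mk=(im[y0:y+50,x0:x+50].max(2)<50).astype(np.uint8);n,_,s,c=cv2.connectedComponentsWithStats(mk)
for i in range(1,n):
    if s[i,4]>60:print("blob",s[i,:2]+[x0,y0],s[i,2:],c[i]+[x0,y0])
cv2.imwrite("pics/w9.png",im)
```

```text
t 35.33 q [-44.6  19.2  24.7  95.6   0.   65.6] tcp [ 0.557  -0.3665  0.3435] F [ 0.7 -0.1  0.6] w 0.0851 f 0.0
[[317.  241.9]
 [317.  226.1]]
blob [301 218] [ 28  37 802] [314.51496259 236.61970075]
```

Run:
```python
from h import *
P=np.array([.6035,-.2405]);A=249.8;SH=171.8
R=toolR(A,90,0)
print(robot.line_to(tcp(cov(A,P,.172),R),.1,guard=8));st()
robot.set_gripper(.032);st()
for ph in np.linspace(A,SH+4,14)[1:]:
    R=toolR(ph,90,0);robot.line_to(tcp(cov(ph,P,.172),R),.08,rotation=rpy(R))
st();hit=False
for ph in np.arange(SH+3,SH-8,-1.):
    R=toolR(ph,90,0);hit=robot.line_to(tcp(cov(ph,P,.172),R),.02,rotation=rpy(R),guard=6)
    o=robot.observe();print(round(ph,1),hit,o["ft_force"].round(1),o["time"])
    if hit:break
st()
```

```text
False
t 36.72 q [-44.6  17.7  10.7  83.    0.   65.6] tcp [ 0.5571 -0.3674  0.2269] F [-0.6  0.   0.5] w 0.0848 f 0.0
t 37.27 q [-44.6  17.7  10.7  83.    0.   65.6] tcp [ 0.5569 -0.3672  0.226 ] F [-0.8  1.2  0.7] w 0.0322 f 0.0
t 41.39 q [-40.6  -7.7 -16.   81.6  -0.  143.4] tcp [ 0.4689 -0.231   0.226 ] F [-0.1  0.2  0.5] w 0.0321 f 0.0
174.8 False [0.6 0.1 0.1] 41.6583
173.8 False [-0.2  0.3  0.2] 41.925
172.8 False [0.3 0.7 0.3] 42.1917
171.8 False [ 0.4  0.7 -0.4] 42.4583
170.8 False [-0.1  0.2 -0.4] 42.725
169.8 False [ 0.1  1.3 -0.2] 42.9917
168.8 True [ 0.5 -2.5  1.7] 43.2
t 43.20 q [-39.   -8.6 -16.9  81.6  -0.2 152.3] tcp [ 0.471  -0.2156  0.2258] F [ 0.5 -2.5  1.7] w 0.0319 f 1.4
```

Run:
```python
from h import *
P=np.array([.6035,-.2405]);SH=171.8
for ph in(168.3,167.6):
    R=toolR(ph,90,0);h=robot.line_to(tcp(cov(ph,P,.172),R),.015,rotation=rpy(R),guard=10);robot.pause(.1);st()
    if h:break
robot.set_gripper(.085)
p=np.array(robot.observe()["tool_pos"]);robot.line_to(p+[0,0,.12],.12);st()
w=robot.get_calibration("wrist");im=robot.grab_frame("wrist")
u=proj(w,[cov(SH,P,.186)])[0];print("pred",u)
x,y=u.astype(int);mk=(im[max(y-50,0):y+50,max(x-50,0):x+50].max(2)<50).astype(np.uint8);n,_,s,c=cv2.connectedComponentsWithStats(mk)
for i in range(1,n):
    if s[i,4]>60:print("blob",s[i],c[i]+[max(x-50,0),max(y-50,0)])
robot.goto_joints([-84,-5,5.6,90,0,100]);st()
T,S=robot.get_calibration("top"),robot.get_calibration("scene")
for n_,c_ in(("top",T),("scene",S)):
    im=robot.grab_frame(n_);cv2.imwrite(f"pics/{n_}9.png",im);u=proj(c_,[cov(SH,P,.1635)])[0];x,y=u.astype(int)
    v,uu=np.nonzero(im[y-14:y+14,x-14:x+14].max(2)<50);print(n_,"pred",u,"got",uu.mean()+x-14,v.mean()+y-14,len(v))
for nm in("scene","top"):
    a,b=cv2.imread(f"pics/{nm}0.png"),cv2.imread(f"pics/{nm}9.png");d=cv2.absdiff(a,b).max(2)
    for lab,(x,y,r) in({"jar":(213,250,22),"bottle":(268,306,32),"model":(252,282,15),"lamp":(382,215,30),"jug":(416,308,26)} if nm=="scene" else {"jar":(413,183,18),"bottle":(317,179,16),"model":(362,194,16),"lamp":(283,277,30),"jug":(240,281,25)}).items():print(nm,lab,(d[y-r:y+r,x-r:x+r]>50).sum(),end="; ")
```

```text
t 43.51 q [-38.9  -8.6 -16.9  81.6  -0.3 152.8] tcp [ 0.4711 -0.2155  0.2258] F [ 0.5 -4.1  1.1] w 0.0321 f 1.9
t 45.23 q [-38.9  -7.6  -3.7  94.   -0.3 152.8] tcp [ 0.4708 -0.2149  0.3446] F [-0.  -0.8 -1.4] w 0.0849 f 0.0
pred [325.2188475  238.71123541]
blob [ 38  25  26  37 772] [324.91709845 231.52331606]
blob [ 67  63  14   8 102] [348.61764706 254.38235294]
t 46.94 q [-83.9  -5.    5.6  90.    0.  100. ] tcp [ 0.1894 -0.5542  0.4149] F [ 0.1 -0.3 -0.2] w 0.0850 f 0.0
top pred [482.01316705 295.76551163] got 482.7721518987342 295.2911392405063 79
scene pred [273.08842802 135.36691642] got 272.1111111111111 135.5888888888889 90
scene jar 0; scene bottle 0; scene model 0; scene lamp 0; scene jug 135; top jar 0; top bottle 0; top model 0; top lamp 0; top jug 44;
```

```bash
python3 -c "
from plant import robot
print(robot.job_done())"
```

```text
the job is handed in; nothing more can be done
None
```

I handed the job in at about 47 s: all seven ingots are in the crucible, the empty jug stands upright on the mat, the cover is pushed to its stop, and the before/after pictures show the lamp, dental cast, jar and bottle unmoved; no verdict came back.

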